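Sweep measured bearings into the pass tray

ROBOT

A 6-joint arm with a two-finger parallel gripper is mounted at the origin on the work surface. World frame = base frame: x ahead of the robot, y to its left, z up, the work surface at z = 0. Lengths are in m, angles in rad, forces in N, time in s.
With the tool pointing down it reaches from about 0.375 to 0.975 m from the base axis. Payload 3.8 kg.
Tool frame: the origin (TCP) lies between the finger pads; the fingertips stand 11 mm ahead of it and the grasp point (between the pads) lies 8 mm behind it; z points along the fingers, x is the direction in which the jaws open and shut, and the axes are right-handed (so a half turn about z gives the same grasp; the last joint's range is limited). The gripper opens to 85 mm and grips with 20 to 120 N. Pads are 22 mm wide; open, the fingers measure 114 mm over their backs; the gripper's body (76 mm by 85 mm) begins 54 mm behind the grasp point. The pads swing forward as they close: fully open they stand 13 mm farther back than shut.
Start: joints at [-1.14, 0.264, 1.604, -0, 1.274, -0.037], TCP at [0.304, -0.602, 0.242] pointing down, gripper open.
Joint ranges: [-2.63, 2.63], [-0.94, 2.18], [0.31, 2.57], [-1.31, 4.45], [0, 2.66], [-2.55, 2.55]. Speed limits (rad/s): [2.57, 2.57, 3.14, 3.14, 3.14, 3.14].

INTERFACE

Orientations are given as a unit quaternion [x, y, z, w].
In Python, from workcell import env, optics, look_for, trace gives the robot as it stands. The module is installed in compiled form; this text tells all that it offers.
- The arm moves only by the tool apply_moves, never from a script. Its argument "motion" is a list that holds one entry, the list of rows, each a list of 7 numbers: the shift along the tool's x, y, z in mm, then the turn, a rotation vector about the tool's x, y, z in degrees, then the opening in per cent of the stroke, from 0 (shut) to 100 (fully open). In form: [[[x, y, z, rx, ry, rz, claw], ...]]. A call has 1 to 10 rows; each row is the pose to reach, as a shift and turn from the pose commanded when the call began, along the tool's axes at that moment; what a row does not reach only later rows make up. A row lasts 1/12 s, in which the tool goes at most 41.7 mm and 7.16 degrees, less where a joint would pass 70% of its speed; a pose out of reach is approached as far as the arm can. A call with a gripper value outside its range is refused whole. The fingers move at their own pace and stop on an object; the grip force is fixed at half the most. Time passes only in rows, so rows that repeat a pose let the fingers close. It gives the time, the measured TCP pose, the force and the opening at its end, in the units of the state.
- env.sense(): the state, without advancing time (a new reading comes with each control period).
- optics.get_image(name): name is "scene" or "top" or "wrist"; returns a dict with "color" (384x512x3 uint8, red, green, blue), "range_z" (384x512 float32, m along the optical axis (not along the pixel's ray), 0 where there is no reading), "camera_matrix" (3x3 intrinsics, pixels), "pose" (4x4, takes a point from camera to world coordinates). Camera axes: x right, y up, looking along -z (the intrinsics and any distortion apply to the point x, -y, -z); pixel columns grow to the right and rows downward; lengths in m; the calibration is good to about 2 mm. A picture is of the moment at which its call begins.
- env.close_job(): hands the job in, once; it reports no verdict.
Trained networks look in a picture, given as the dict that the camera call returned (one of the last four; its "shot" number tells which), for a name from the list of things; names that differ only in an ending like _2 or _b are one class to them, and where a whole thing is asked for, a point or a joint stands for the part that bears it (a point fixed in the world has none). Each returns a list of dicts, best first, with "p" (0 to 1); they miss things now and then, are a little off and sometimes report something else, mostly with a low value. They report only what shows in the picture. A call takes as long as a camera call.
- look_for(picture, query): "rect" ([centre column, centre row, width, height] in pixels, round what is visible of it).
- trace(picture, query): "mask" (384x512 bool, what is visible of it) and "rect" ([centre column, centre row, width, height] in pixels, round what is visible of it).
The state is a dict: "clock": time; "joints": joint angles; "joint_velocities": joint speeds; "joint_efforts": joint torques, N m; "tool_pos": TCP position; "tool_rot": TCP orientation; "force": force on the tool from outside, world axes, zero at the start; "ft_torque": the same for the moment, N m; "opening": finger opening in m.
Only numpy, scipy, OpenCV 4.12 (cv2) and the standard library are available. Lean on these libraries where they do the work, as an engineer would, in place of code of your own. Each camera call takes 0.05 s, during which the arm holds its last target. There are 200 camera calls.

TASK

The three blue-sealed ball bearings on the black granite plate have been measured and passed: sweep them with the fingertips across the granite and over its end into the green tray. Do not pick any of them up, do not press hard on the granite, let none go into the red tray, and leave the brass setting ring, the steel gauge block and everything else where it stands.

Things in the scene. Friction and masses are not known exactly. Their poses are not given: they have to be found in the camera images.
- bearing_a_mid (a point): ball bearing lying flat on the granite plate: steel disc with an blue seal and dark bore, 35 mm diameter, 14 mm thick, 60 g; this point is its centre, 7 mm above its underside
- bearing_b_mid (a point): ball bearing lying flat on the granite plate: steel disc with an blue seal and dark bore, 35 mm diameter, 14 mm thick, 60 g; this point is its centre, 7 mm above its underside
- bearing_c_mid (a point): ball bearing lying flat on the granite plate: steel disc with an blue seal and dark bore, 35 mm diameter, 14 mm thick, 60 g; this point is its centre, 7 mm above its underside
- plate: black granite surface plate fixed on the bench, 300 mm (own x) by 420 mm (own y), flat top 50 mm above the bench; origin: centre of its underside. Its ends are at own y = +210 and -210 mm
- tray_green: green tray fixed on the bench 4 mm off one end (+y or -y) of the plate, walls parallel to it, up to 25 mm off its centre line; open top, 190 mm (own x) by 116 mm (own y) outside, 5 mm walls, foam bed 18 mm above the bench. Its rim, 44 mm above the bench, is 6 mm lower than the plate's top, so a thing slid over the end drops in. Origin: centre of the underside
- tray_red: red tray, the same as the green one, at the opposite end of the plate; nothing may go into it. Origin: centre of the underside
- setting_ring: brass setting ring lying loose near the middle of the plate, 40 mm outside diameter, 20 mm bore, 18 mm high, 140 g; origin: centre of its underside; leave alone
- gauge_block: steel gauge block standing loose near the +x edge of the plate, 12 mm (own x) by 35 mm (own y) by 30 mm high; origin: centre of its underside; leave alone
- cleaner: white bottle on the bench, 60 mm diameter, 160 mm tall; origin: centre of underside; leave alone
- cup: white mug on the bench, 72 mm diameter, 85 mm high, origin: centre of underside; leave alone
- screwdriver: screwdriver with red handle lying on the bench; leave alone
- gauge_case: closed wooden case on the bench, 110 x 160 x 30 mm; origin: centre of underside; leave alone

How it is judged:
At the end, for the whole second after the job is handed in: all three bearings lie at rest inside the walls of the green tray, below the granite's top (centre under 52 mm above the bench), and every other thing is within 15 mm of where it began and upright (x of bearing_a_mid in the frame of tray_green between -0.092 and 0.092 m and y of bearing_a_mid in the frame of tray_green between -0.055 and 0.055 m and height (world z) of each of bearing_a_mid, bearing_b_mid, bearing_c_mid below 0.052 m and linear speed of each of bearing_a, bearing_b, bearing_c below 0.02 m/s and x of bearing_b_mid in the frame of tray_green between -0.092 and 0.092 m and y of bearing_b_mid in the frame of tray_green between -0.055 and 0.055 m and x of bearing_c_mid in the frame of tray_green between -0.092 and 0.092 m and y of bearing_c_mid in the frame of tray_green between -0.055 and 0.055 m and distance of each of setting_ring, gauge_block, cleaner, cup, screwdriver, gauge_case from where it was at the start of the episode below 0.015 m and angle between each of setting_ring, gauge_block, cleaner, cup's own z axis and vertical below 0.3 rad); the robot touches nothing.
It fails at once if a bearing is lifted (its centre more than 18 mm above its height on the granite) (height (world z) of any of bearing_a_mid, bearing_b_mid, bearing_c_mid above 0.075 m).
It fails at once if a bearing goes into the red tray ((x of bearing_a_mid in the frame of tray_red between -0.092 and 0.092 m and y of bearing_a_mid in the frame of tray_red between -0.055 and 0.055 m and height (world z) of bearing_a_mid below 0.052 m) or (x of bearing_b_mid in the frame of tray_red between -0.092 and 0.092 m and y of bearing_b_mid in the frame of tray_red between -0.055 and 0.055 m and height (world z) of bearing_b_mid below 0.052 m) or (x of bearing_c_mid in the frame of tray_red between -0.092 and 0.092 m and y of bearing_c_mid in the frame of tray_red between -0.055 and 0.055 m and height (world z) of bearing_c_mid below 0.052 m)).
It fails at once if another thing is moved more than 15 mm (distance of any of setting_ring, gauge_block, cleaner, cup, screwdriver, gauge_case from where it was at the start of the episode above 0.015 m).
It fails at once if the robot presses on the granite with more than 40 N (contact force between any of the fingers, the arm and plate above 40 N).
It also fails if it takes over 59 s, if anything falls off the work surface, if the arm or the gripper's body presses on something with over 40 N, if the wrist force passes 120 N, or if a joint passes its speed limit or range.

## Working session

There is one attempt and no reset: what is moved stays moved. The work goes in short steps, Python scripts to look and compute and a tool call to move; the robot and the scene stay as the last step left them, time stands still between calls to the robot, and variables do not carry over. Pictures are saved under pics/ and viewed, about 8 in all and at most 12, crops included, and the job is handed in when it is done.

Besides the shell and the picture viewer there is one more tool, called after "Call:" as name(argument=value, ...) on one line, values as JSON. apply_moves: Moves the arm, as the interface text tells. Its arguments: {"type":"object","properties":{"motion":{"type":"array","items":{"type":"array","items":{"type":"array","items":{"type":"number"}}}}},"required":["motion"]}

```bash
mkdir -p pics; cat > h.py <<'E'
from workcell import env, optics, look_for, trace
import numpy as np, cv2
def pts(im):
    K=im["camera_matrix"];d=im["range_z"];v,u=np.mgrid[:384,:512]
    p=np.stack([(u-K[0,2])/K[0,0]*d,-(v-K[1,2])/K[1,1]*d,-d,np.ones_like(d)],-1)
    return (p@np.array(im["pose"]).T)[...,:3]
def save(im,n): cv2.imwrite("pics/"+n,cv2.resize(im["color"][...,::-1],(768,576)))
def rep(im,names,k=3):
    P=pts(im)
    for n in names:
        for r in trace(im,n)[:k]:
            if r["p"]<.2: continue
            q=P[r["mask"]&(im["range_z"]>0)]
            if len(q)<3: continue
            top=q[q[:,2]>np.percentile(q[:,2],90)-.006]
            (c,wh,a)=cv2.minAreaRect(top[:,:2].astype(np.float32)*1000)
            print(n,round(r["p"],2),np.round(r["rect"]),"med",np.round(np.median(q,0),3),"topz",round(np.percentile(q[:,2],90),3),"rect",np.round(c),np.round(wh),round(a,1))
E
python3 - <<'E'
from h import *
im=optics.get_image("top");save(im,"top.png")
s=env.sense();print(s["tool_pos"],s["tool_rot"],s["opening"],s["clock"])
rep(im,["bearing_a_mid","plate","tray_green","tray_red","setting_ring","gauge_block"],4)
im=optics.get_image("scene");save(im,"scene.png")
rep(im,["bearing_a_mid","setting_ring","gauge_block","tray_green"],4)
E
```

```text
[ 0.30407218 -0.60183308  0.24093511] [ 8.51736972e-01 -5.23968323e-01 -9.61453067e-04 -6.33978354e-04] 0.08513929706127714 0.05
bearing_a_mid 0.39 [285. 212.  11.  10.] med [ 0.486 -0.054  0.063] topz 0.066 rect [487. -54.] [30. 33.] 50.8
plate 0.76 [258. 190. 150. 119.] med [0.553 0.022 0.049] topz 0.052 rect [561.  27.] [419. 300.] 85.1
tray_green 0.66 [345. 211.  50.  70.] med [ 0.523 -0.246  0.018] topz 0.041 rect [ 522. -241.] [123. 191.] 86.1
tray_green 0.5 [416. 186.  35.  21.] med [ 0.592 -0.432  0.103] topz 0.157 rect [ 600. -444.] [25. 26.] 46.3
tray_red 0.97 [173. 174.  45.  67.] med [0.588 0.301 0.018] topz 0.041 rect [588. 295.] [122. 192.] 85.6
setting_ring 0.54 [257. 188.  11.  10.] med [0.557 0.037 0.066] topz 0.07 rect [555.  39.] [35. 35.] 31.5
gauge_block 0.37 [435. 285.  17.  42.] med [ 0.317 -0.517  0.021] topz 0.026 rect [ 314. -519.] [98. 23.] 23.1
bearing_a_mid 0.46 [256. 185.  10.  10.] med [ 0.491 -0.048  0.064] topz 0.066 rect [487. -53.] [35. 31.] 64.8
setting_ring 0.65 [268. 206.  17.  13.] med [0.559 0.044 0.066] topz 0.069 rect [556.  43.] [35. 38.] 35.6
gauge_block 0.65 [223. 217.  15.   8.] med [ 0.686 -0.026  0.07 ] topz 0.081 rect [684. -28.] [30. 10.] 85.9
gauge_block 0.21 [206. 177.  60.  29.] med [ 0.523 -0.265  0.02 ] topz 0.042 rect [ 524. -241.] [122. 190.] 83.5
tray_green 0.87 [207. 176.  60.  33.] med [ 0.523 -0.263  0.021] topz 0.044 rect [ 523. -238.] [126. 191.] 85.4
tray_green 0.41 [297. 210.  14.  13.] med [0.499 0.126 0.065] topz 0.067 rect [495. 124.] [34. 31.] 34.0
```

View pics/top.png

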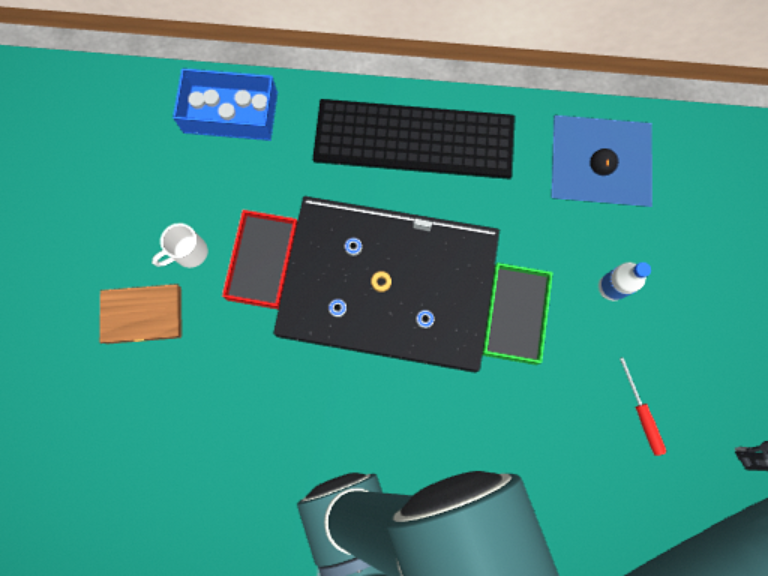

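The top view shows the plate with three blue bearings at display pixels (353,246), (337,308) and (425,319). The ring is at (381,281) and the gauge block at (422,225). The green tray is on the right, at the -y end. Next I measure these things from depth in the plate frame.

```bash
python3 - <<'E'
from h import *
im=optics.get_image("top");im2=optics.get_image("scene")
P=pts(im)
m=(P[...,2]>.044)&(P[...,2]<.056)&(abs(P[...,0]-.56)<.25)&(abs(P[...,1]-.03)<.3)&(im["color"].max(-1)<90)
n,l,st,_=cv2.connectedComponentsWithStats(m.astype(np.uint8))
m=l==1+np.argmax(st[1:,4])
q=P[m][:,:2].astype(np.float32)*1000
c,wh,a=cv2.minAreaRect(q);print("plate",c,wh,a,np.median(P[m][:,2]))
a=np.radians(a); 
uy=np.array([np.cos(a),np.sin(a)]) if wh[0]>wh[1] else np.array([-np.sin(a),np.cos(a)])
uy*=np.sign(uy[1]);ux=np.array([uy[1],-uy[0]]);print("uy",uy)
for I in(im,im2):
    P=pts(I);own=np.stack([(P[...,:2]*1000-c)@ux,(P[...,:2]*1000-c)@uy],-1)
    h=(P[...,2]>.057)&(P[...,2]<.1)&(abs(own[...,0])<160)&(abs(own[...,1])<215)
    n,l,st,ce=cv2.connectedComponentsWithStats(h.astype(np.uint8))
    for i in range(1,n):
        s=l==i
        if s.sum()<8: continue
        cc,w,_=cv2.minAreaRect(own[s].astype(np.float32))
        print(np.round(ce[i]),s.sum(),"own",np.round(cc),"size",np.round(w),"world",np.round(c+cc[0]*ux+cc[1]*uy),"z",np.round(np.percentile(P[s][:,2],90),3),I["color"][s].mean(0).round())
    for nm in("tray_green","tray_red"):
        r=trace(I,nm)[0]; s=r["mask"]&(P[...,2]>.034)&(P[...,2]<.046)
        cc,w,_=cv2.minAreaRect(own[s].astype(np.float32)); print(nm,r["p"],np.round(cc),np.round(w))
    R=slice(0,384)
from scipy.spatial.transform import Rotation as Rr
print(Rr.from_quat(env.sense()["tool_rot"]).as_matrix().round(3))
im=optics.get_image("scene")
cv2.imwrite("pics/s2.png",cv2.resize(im["color"][120:290,150:400,::-1],(750,510)))
E
```

```text
plate (561.2147216796875, 26.57537841796875) (420.0257873535156, 300.8880920410156) 85.1184310913086 0.048712936466999146
uy [0.08509641 0.99637272]
[281. 149.] 65 own [124. -49.] size [34. 14.] world [681. -32.] z 0.08 [189. 195. 195.]
[235. 164.] 97 own [55. 84.] size [33. 31.] world [623. 106.] z 0.066 [125. 156. 207.]
[254. 187.] 107 own [-8. 14.] size [39. 36.] world [554.  41.] z 0.069 [240. 205. 108.]
[225. 205.] 104 own [-77.  90.] size [31. 30.] world [492. 123.] z 0.065 [129. 159. 207.]
[283. 212.] 109 own [-68. -87.] size [33. 33.] world [486. -54.] z 0.066 [123. 154. 204.]
tray_green 0.9 [ -16. -269.] [191. 122.]
tray_red 0.8 [  3. 270.] [122. 192.]
[256. 184.] 67 own [-65. -84.] size [33. 33.] world [489. -51.] z 0.067 [112. 132. 201.]
[266. 206.] 109 own [-5. 15.] size [37. 39.] world [557.  42.] z 0.07 [210. 162.  81.]
[298. 207.] 84 own [-74.  91.] size [34. 32.] world [495. 124.] z 0.067 [116. 136. 202.]
[221. 215.] 85 own [125. -47.] size [37. 13.] world [682. -31.] z 0.082 [155. 157. 161.]
[269. 227.] 93 own [58. 85.] size [34. 33.] world [627. 107.] z 0.067 [119. 139. 207.]
tray_green 0.62 [ -17. -272.] [118. 195.]
tray_red 0.67 [  5. 273.] [193. 117.]
[[ 0.451 -0.893  0.   ]
 [-0.893 -0.451 -0.   ]
 [ 0.     0.    -1.   ]]
```

View pics/s2.png

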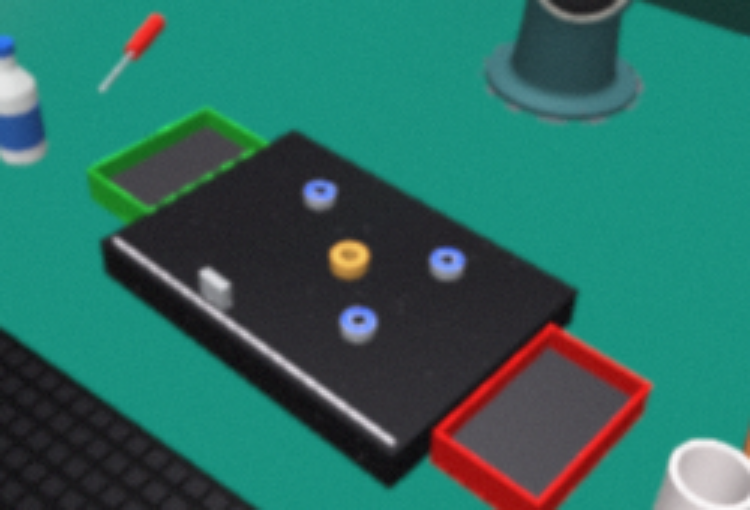

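Everything matches the picture. In the plate's own frame (mm):

| Thing | Position |
|---|---|
| Bearing A | (-67, -86) |
| Bearing B | (-75, 90) |
| Bearing C | (57, 84) |
| Ring | (-7, 14) |
| Block | (124, -48) |
| Green tray | x offset -16, at the -y end |

I'll set the jaws to about a 20 mm gap, square to the push, so each disc sits between the two tips. Then I'll sweep A, B and C one at a time.

Call:
apply_moves(motion=[[[-29,-28,0,0,0,-6,24],[-57,-56,0,0,0,-12,24],[-86,-84,0,0,0,-18,24],[-114,-112,0,0,0,-24,24],[-143,-140,0,0,0,-30,24],[-172,-167,0,0,0,-36,24],[-200,-195,0,0,0,-42,24],[-229,-223,0,0,0,-48,24],[-257,-251,0,0,0,-54,24],[-286,-279,0,0,0,-58.3,24]]])

```text
clock: 1.78
tool_pos: [0.4247, -0.2197, 0.2426]
tool_rot: [0.999, -0.04, 0.0, 0.0]
force: [2.0, -0.4, 0.2]
opening: 0.0208
```

```bash
cat >> h.py <<'E'
from scipy.spatial.transform import Rotation as Rr
C=np.array([562.5,27.]);UY=np.array([.0851,.9964]);UX=np.array([.9964,-.0851])
def own(p): d=np.asarray(p)[...,:2]*1000-C; return np.stack([d@UX,d@UY],-1)
def go(ox,oy,z):
    s=env.sense();R=Rr.from_quat(s["tool_rot"]).as_matrix()
    w=np.append((C+ox*UX+oy*UY)/1000,z)
    a=np.degrees(np.arctan2(R[1,0],R[0,0])-np.arctan2(UX[1],UX[0]))
    print("tool own",own(s["tool_pos"]).round(1),s["tool_pos"][2].round(4),"need",(R.T@(w-s["tool_pos"])*1000).round(1),"rz",a.round(1),"tilt",R[2].round(3),"op",s["opening"],"F",np.round(s["force"],1),"t",s["clock"])
E
python3 -c "
from h import *
go(-67,-41,.15)"
```

```text
tool own [-116.3 -257.5] 0.2426 need [  50.2 -216.4   92.6] rz 0.2 tilt [ 0.001  0.    -1.   ] op 0.02082237148865644 F [ 2.  -0.4  0.2] t 1.7833
```

Call:
apply_moves(motion=[[[7,-30,10,0,0,0,24],[14,-62,20,0,0,0,24],[21,-94,35,0,0,0,24],[28,-126,50,0,0,0,24],[35,-156,60,0,0,0,24],[42,-188,75,0,0,0,24],[50,-216,95,0,0,0,24],[50,-216,125,0,0,0,24],[50,-216,157,0,0,0,24],[50,-216,157,0,0,0,24]]])

```text
clock: 2.62
tool_pos: [0.4876, -0.0093, 0.0795]
tool_rot: [0.999, -0.042, -0.006, -0.0]
force: [-1.9, -0.2, -0.5]
opening: 0.0206
```

```bash
python3 - <<'E'
from h import *
go(-67,-41,.066)
im=optics.get_image("scene")
cv2.imwrite("pics/s3.png",cv2.resize(im["color"][140:230,180:320,::-1],(784,504)))
P=pts(im);t=env.sense()["tool_pos"]
m=(np.linalg.norm(P[...,:2]-t[:2],axis=-1)<.035)&(P[...,2]>.054)&(P[...,2]<.12)
print(np.round(np.percentile(P[m][:,2],[0,2,5,10,50]),4),m.sum())
E
```

```text
tool own [-71.6 -42.5] 0.0795 need [ 4.7 -1.5 13.5] rz 0.1 tilt [-0.011  0.    -1.   ] op 0.020597158283772066 F [-1.9 -0.2 -0.5] t 2.6167
[0.0543 0.0566 0.0626 0.0674 0.0933] 152
```

View pics/s3.png

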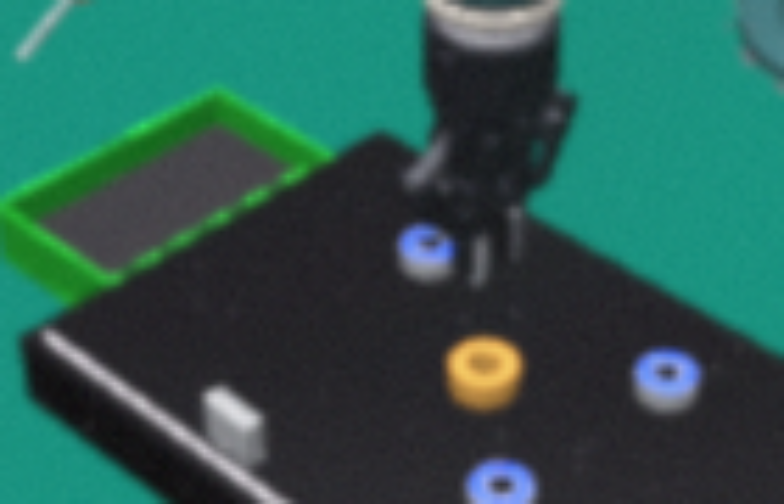

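The gripper is behind bearing A, and its two tips line up with the disc. I'll go down gently to a TCP height of about 0.066 m.

Call:
apply_moves(motion=[[[0,0,0,0,0,0,24],[0,0,0,0,0,0,24],[0,0,4,0,0,0,24],[0,0,8,0,0,0,24],[0,0,12,0,0,0,24],[0,0,15,0,0,0,24],[0,0,17,0,0,0,24],[0,0,17,0,0,0,24],[0,0,17,0,0,0,24]]])

```text
clock: 3.42
tool_pos: [0.4925, -0.0105, 0.068]
tool_rot: [0.999, -0.043, -0.0, -0.0]
force: [-0.1, -0.3, 0.4]
opening: 0.0201
```

```bash
python3 -c "
from h import *
go(-68,-41,.066)"
```

```text
tool own [-66.6 -43.3] 0.068 need [-1.4 -2.3  2. ] rz -0.0 tilt [-0.001  0.    -1.   ] op 0.020054203656071676 F [-0.1 -0.3  0.4] t 3.4167
```

Call:
apply_moves(motion=[[[-1,2,2,0,0,0,24],[-1,6,4,0,0,0,24],[-1,11,4,0,0,0,24],[-1,17,4,0,0,0,24],[-1,24,4,0,0,0,24],[-1,32,4,0,0,0,24],[-1,40,4,0,0,0,24],[-1,48,4,0,0,0,24],[-1,55,4,0,0,0,24],[-1,60,4,0,0,0,24]]])

```text
clock: 4.25
tool_pos: [0.4865, -0.0712, 0.0644]
tool_rot: [0.999, -0.043, 0.0, 0.0]
force: [0.1, 0.7, -0.6]
opening: 0.0204
```

```bash
cat >> h.py <<'E'
def bear():
    for n in("top","scene"):
        I=optics.get_image(n);P=pts(I);o=own(P);c=I["color"].astype(int)
        m=(c[...,2]-c[...,0]>50)&(c[...,2]>130)&(abs(o[...,0])<150)&(abs(o[...,1])<340)&(P[...,2]<.085)
        k,l,st,ce=cv2.connectedComponentsWithStats(m.astype(np.uint8))
        for i in range(1,k):
            if st[i,4]>=12:
                s=l==i;print(n,ce[i].round(),st[i,4],"own",np.median(o[s],0).round(),"z",np.median(P[s][:,2]).round(3))
    return I
E
python3 -c "
from h import *
go(-68,-225,.064);I=bear()
cv2.imwrite('pics/s4.png',cv2.resize(I['color'][140:230,180:320,::-1],(784,504)))"
```

```text
tool own [ -67.3 -104.3] 0.0644 need [ -0.5 120.7   0.4] rz -0.1 tilt [ 0.  0. -1.] op 0.020383259754422366 F [ 0.1  0.7 -0.6] t 4.25
top [182. 137.] 389 own [131. 279.] z -0.001
top [350. 169.] 656 own [ 120. -279.] z -0.001
top [235. 163.] 63 own [54. 84.] z 0.063
top [164. 212.] 674 own [-122.  280.] z -0.001
top [225. 205.] 62 own [-77.  91.] z 0.063
top [344. 247.] 388 own [-132. -291.] z -0.001
scene [243. 179.] 12 own [ -56. -133.] z 0.064
scene [299. 206.] 74 own [-76.  92.] z 0.064
scene [269. 226.] 82 own [54. 83.] z 0.065
```

View pics/s4.png

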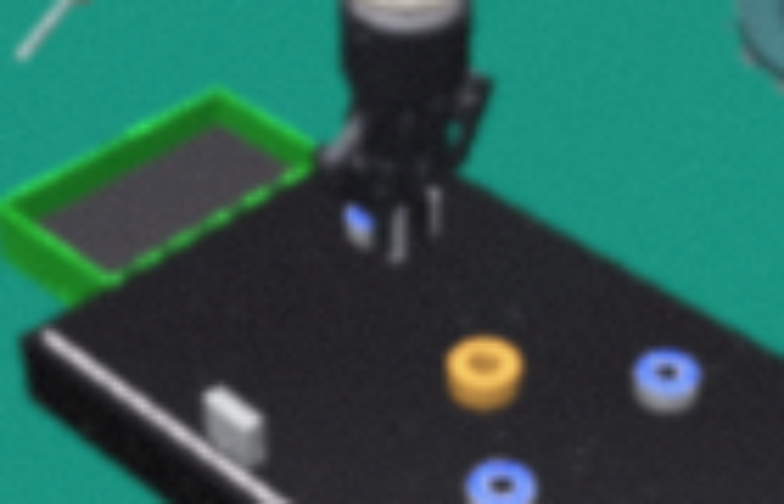

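Bearing A is sliding ahead of the tips and stays centred between them. I'll carry on over the end.

Call:
apply_moves(motion=[[[0,4,0,0,0,0,24],[0,10,0,0,0,0,24],[0,18,0,0,0,0,24],[0,26,0,0,0,0,24],[0,35,0,0,0,0,24],[0,44,0,0,0,0,24],[0,53,0,0,0,0,24],[0,62,0,0,0,0,24],[0,71,0,0,0,0,24],[0,80,0,0,0,0,24]]])

```text
clock: 5.18
tool_pos: [0.4796, -0.1509, 0.0643]
tool_rot: [0.999, -0.043, 0.0, -0.0]
force: [0.6, 1.2, 1.0]
opening: 0.0208
```

Call:
apply_moves(motion=[[[0,8,0,0,0,0,24],[0,16,0,0,0,0,24],[0,24,0,0,0,0,24],[0,32,0,0,0,0,24],[0,39,0,0,0,0,24],[0,43,0,0,0,0,24],[0,45,0,0,0,0,24],[0,45,0,0,0,0,24]]])

```text
clock: 5.85
tool_pos: [0.4759, -0.1951, 0.0642]
tool_rot: [0.999, -0.043, -0.0, -0.0]
force: [0.3, 0.9, -0.5]
opening: 0.0206
```

```bash
python3 -c "
from h import *
go(-76,140,.1);I=bear()
cv2.imwrite('pics/s5.png',cv2.resize(I['color'][140:230,160:300,::-1],(784,504)))"
```

```text
tool own [ -67.4 -228.7] 0.0642 need [  -8.9 -368.6  -35.7] rz -0.0 tilt [-0. -0. -1.] op 0.02064185250294308 F [ 0.3  0.9 -0.5] t 5.85
top [182. 137.] 392 own [131. 280.] z -0.002
top [350. 167.] 516 own [ 127. -278.] z -0.001
top [235. 164.] 62 own [54. 84.] z 0.063
top [164. 212.] 675 own [-122.  280.] z -0.001
top [224. 205.] 63 own [-77.  91.] z 0.063
scene [221. 170.] 29 own [ -61. -261.] z 0.033
scene [177. 192.] 28 own [ 105. -312.] z 0.001
scene [168. 192.] 16 own [ 125. -333.] z 0.001
scene [299. 206.] 77 own [-76.  91.] z 0.065
scene [269. 226.] 81 own [54. 83.] z 0.065
```

View pics/s5.png

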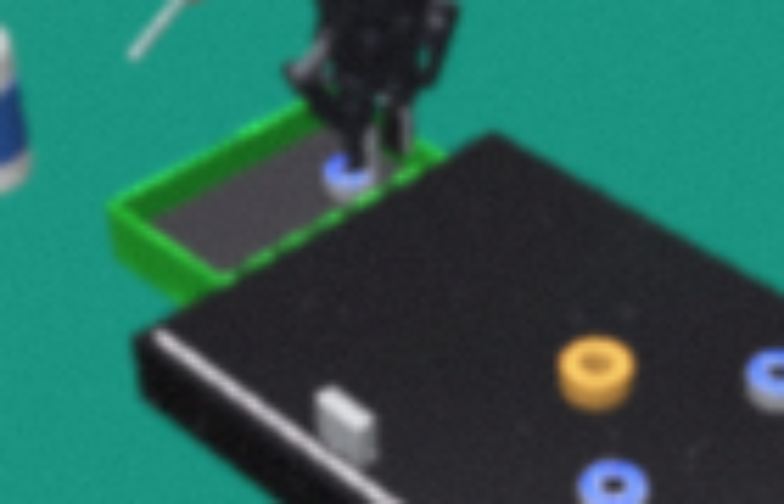

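Bearing A lies in the green tray at z 0.033, around own (-63, -252). I'll raise the tool and go back behind B.

Call:
apply_moves(motion=[[[0,0,-25,0,0,0,24],[0,-10,-45,0,0,0,24],[-1,-45,-45,0,0,0,24],[-2,-85,-45,0,0,0,24],[-3,-125,-45,0,0,0,24],[-4,-165,-45,0,0,0,24],[-5,-205,-45,0,0,0,24],[-6,-245,-45,0,0,0,24],[-8,-285,-45,0,0,0,24],[-9,-325,-45,0,0,0,24]]])

```text
clock: 6.78
tool_pos: [0.494, 0.1323, 0.1094]
tool_rot: [0.999, -0.042, 0.0, -0.0]
force: [0.8, -0.4, 0.5]
opening: 0.0208
```

Call:
apply_moves(motion=[[[0,-25,0,0,0,0,24],[0,-42,0,0,0,0,24],[0,-42,0,0,0,0,24],[0,-42,0,0,0,0,24],[0,-42,10,0,0,0,24],[0,-42,22,0,0,0,24],[0,-42,32,0,0,0,24],[0,-42,32,0,0,0,24]]])

```text
clock: 7.45
tool_pos: [0.4955, 0.1699, 0.0737]
tool_rot: [0.999, -0.044, -0.003, 0.001]
force: [-0.6, -0.7, -0.3]
opening: 0.0205
```

```bash
python3 -c "
from h import *
go(-77,140,.064);bear()"
```

```text
tool own [-78.9 136.7] 0.0737 need [ 1.9 -3.3  9.7] rz -0.1 tilt [-0.006  0.002 -1.   ] op 0.0204760218626514 F [-0.6 -0.7 -0.3] t 7.45
top [182. 137.] 389 own [131. 280.] z -0.002
top [350. 169.] 665 own [ 120. -280.] z -0.001
top [235. 164.] 62 own [54. 84.] z 0.062
top [154. 210.] 319 own [-120.  312.] z -0.002
top [228. 203.] 24 own [-72.  80.] z 0.062
top [180. 209.] 58 own [-104.  235.] z -0.001
top [338. 223.] 61 own [ -68. -258.] z 0.031
top [340. 246.] 470 own [-132. -280.] z -0.001
scene [222. 170.] 51 own [ -67. -258.] z 0.033
scene [297. 207.] 55 own [-72.  89.] z 0.065
scene [269. 226.] 82 own [54. 83.] z 0.065
```

Call:
apply_moves(motion=[[[0,0,0,0,0,0,24],[0,0,4,0,0,0,24],[0,0,8,0,0,0,24],[0,0,11,0,0,0,24],[0,0,13,0,0,0,24],[0,0,13,0,0,0,24],[0,0,13,0,0,0,24]]])

```text
clock: 8.13
tool_pos: [0.4981, 0.1718, 0.0641]
tool_rot: [0.999, -0.043, -0.0, 0.0]
force: [-0.9, -0.2, 0.6]
opening: 0.0204
```

Call:
apply_moves(motion=[[[0,2,0,0,0,0,24],[0,6,0,0,0,0,24],[0,12,0,0,0,0,24],[0,19,0,0,0,0,24],[0,27,0,0,0,0,24],[0,36,0,0,0,0,24],[0,45,0,0,0,0,24],[0,54,0,0,0,0,24],[0,63,0,0,0,0,24],[0,72,0,0,0,0,24]]])

```text
clock: 8.97
tool_pos: [0.492, 0.099, 0.0643]
tool_rot: [0.999, -0.043, 0.0, -0.0]
force: [0.1, 1.7, 0.7]
opening: 0.0202
```

```bash
python3 -c "
from h import *
go(-77,0,.064);bear()"
```

```text
tool own [-76.3  65.7] 0.0643 need [-0.6 65.7  0.3] rz -0.0 tilt [ 0. -0. -1.] op 0.02023531001691859 F [0.1 1.7 0.7] t 8.9667
top [182. 137.] 393 own [131. 279.] z -0.001
top [350. 169.] 659 own [ 120. -279.] z -0.001
top [164. 212.] 669 own [-122.  280.] z -0.001
top [242. 210.] 29 own [-86.  33.] z 0.063
top [338. 223.] 61 own [ -68. -258.] z 0.031
top [340. 246.] 474 own [-132. -280.] z -0.001
scene [222. 170.] 51 own [ -67. -258.] z 0.033
scene [283. 200.] 17 own [-63.  39.] z 0.067
scene [269. 226.] 82 own [54. 83.] z 0.065
```

Call:
apply_moves(motion=[[[0,7,0,0,0,0,24],[0,16,0,0,0,0,24],[0,25,0,0,0,0,24],[0,34,0,0,0,0,24],[0,43,0,0,0,0,24],[0,52,0,0,0,0,24],[0,61,0,0,0,0,24],[0,70,0,0,0,0,24],[0,79,0,0,0,0,24],[0,88,0,0,0,0,24]]])

```text
clock: 9.9
tool_pos: [0.4845, 0.0114, 0.0643]
tool_rot: [0.999, -0.043, -0.0, 0.0]
force: [-0.4, -0.2, -0.5]
opening: 0.0203
```

Call:
apply_moves(motion=[[[1,9,0,0,0,0,24],[3,18,0,0,0,0,24],[6,27,0,0,0,0,24],[9,36,0,0,0,0,24],[12,45,0,0,0,0,24],[15,54,0,0,0,0,24],[18,63,0,0,0,0,24],[21,72,0,0,0,0,24],[24,81,0,0,0,0,24],[27,89,0,0,0,0,24]]])

```text
clock: 10.73
tool_pos: [0.5041, -0.0797, 0.0643]
tool_rot: [0.999, -0.043, -0.0, 0.0]
force: [-0.5, 0.3, -0.7]
opening: 0.0203
```

```bash
python3 -c "
from h import *
go(-25,-230,.064);I=bear()
cv2.imwrite('pics/s6.png',cv2.resize(I['color'][140:230,160:300,::-1],(784,504)))"
```

```text
tool own [ -49.1 -111.2] 0.0643 need [ 24.1 118.8   0.3] rz -0.0 tilt [-0.  0. -1.] op 0.02029931202027231 F [-0.5  0.3 -0.7] t 10.7333
top [182. 137.] 392 own [131. 280.] z -0.001
top [352. 169.] 597 own [ 123. -285.] z -0.001
top [235. 163.] 62 own [54. 84.] z 0.063
top [164. 212.] 671 own [-122.  280.] z -0.001
top [338. 223.] 62 own [ -68. -257.] z 0.031
top [345. 247.] 362 own [-132. -293.] z -0.001
scene [222. 170.] 51 own [ -69. -259.] z 0.033
scene [238. 180.] 13 own [ -35. -141.] z 0.065
scene [269. 226.] 81 own [54. 83.] z 0.065
```

View pics/s6.png

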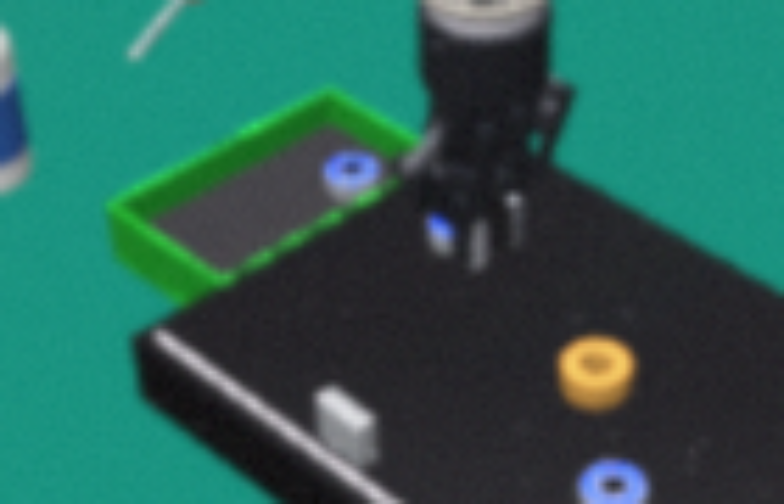

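Bearing B is held between the tips at about (-46, -137), and A lies flat in the tray. I'll keep steering +x and take B over the end.

Call:
apply_moves(motion=[[[3,9,0,0,0,0,24],[6,18,0,0,0,0,24],[9,27,0,0,0,0,24],[12,36,0,0,0,0,24],[15,45,0,0,0,0,24],[18,54,0,0,0,0,24],[21,63,0,0,0,0,24],[23,72,0,0,0,0,24],[25,81,0,0,0,0,24],[26,90,0,0,0,0,24]]])

```text
clock: 11.67
tool_pos: [0.5224, -0.1716, 0.0644]
tool_rot: [0.999, -0.043, 0.0, 0.0]
force: [0.2, 0.3, 0.2]
opening: 0.0204
```

Call:
apply_moves(motion=[[[0,9,0,0,0,0,24],[0,17,0,0,0,0,24],[0,24,0,0,0,0,24],[0,28,0,0,0,0,24],[0,28,0,0,0,0,24],[0,28,0,0,0,0,24],[0,28,-25,0,0,0,24],[0,28,-55,0,0,0,24]]])

```text
clock: 12.33
tool_pos: [0.5169, -0.1968, 0.1166]
tool_rot: [0.999, -0.043, -0.003, -0.001]
force: [0.2, -0.1, -0.3]
opening: 0.0209
```

```bash
python3 -c "
from h import *
go(55,132,.12);bear()"
```

```text
tool own [ -26.4 -226.9] 0.1166 need [  81.3 -358.9   -3. ] rz 0.0 tilt [-0.007 -0.003 -1.   ] op 0.020887031148524145 F [ 0.2 -0.1 -0.3] t 12.3333
top [181. 137.] 393 own [131. 280.] z -0.002
top [235. 164.] 62 own [54. 85.] z 0.063
top [334. 166.] 80 own [ 120. -225.] z -0.001
top [164. 212.] 673 own [-122.  279.] z -0.001
scene [222. 170.] 51 own [ -69. -259.] z 0.032
scene [213. 175.] 54 own [ -24. -258.] z 0.032
scene [173. 195.] 68 own [ 129. -305.] z 0.001
scene [178. 205.] 12 own [ 145. -248.] z 0.0
scene [269. 226.] 82 own [54. 84.] z 0.065
scene [290. 286.] 16 own [136. 236.] z 0.0
```

B is in the tray at (-24, -258). Next I go over to behind C, at (55, 132).

Call:
apply_moves(motion=[[[8,-36,0,0,0,0,24],[16,-72,0,0,0,0,24],[24,-108,0,0,0,0,24],[32,-144,0,0,0,0,24],[40,-180,0,0,0,0,24],[48,-216,0,0,0,0,24],[56,-252,0,0,0,0,24],[64,-288,0,0,0,0,24],[72,-324,0,0,0,0,24],[80,-359,0,0,0,0,24]]])

```text
clock: 13.27
tool_pos: [0.6298, 0.1549, 0.1187]
tool_rot: [0.999, -0.042, -0.0, -0.0]
force: [0.5, 0.0, -0.2]
opening: 0.0205
```

Call:
apply_moves(motion=[[[0,0,0,0,0,0,24],[0,0,0,0,0,0,24],[0,0,12,0,0,0,24],[0,0,24,0,0,0,24],[0,0,36,0,0,0,24],[0,0,42,0,0,0,24],[0,0,42,0,0,0,24],[0,0,42,0,0,0,24]]])

```text
clock: 13.93
tool_pos: [0.6292, 0.1514, 0.0759]
tool_rot: [0.999, -0.043, -0.001, 0.0]
force: [0.6, 0.3, 0.2]
opening: 0.0208
```

```bash
python3 -c "
from h import *
go(55,132,.064);bear()"
```

```text
tool own [ 55.9 129.7] 0.0759 need [-0.8 -2.3 11.9] rz -0.1 tilt [-0.002  0.001 -1.   ] op 0.020755100563141143 F [0.6 0.3 0.2] t 13.9333
top [172. 135.] 179 own [130. 312.] z -0.001
top [195. 140.] 72 own [128. 233.] z -0.002
top [350. 169.] 661 own [ 120. -279.] z -0.001
top [162. 211.] 600 own [-122.  287.] z -0.001
top [340. 209.] 67 own [ -22. -257.] z 0.03
top [338. 223.] 60 own [ -68. -258.] z 0.031
top [340. 246.] 471 own [-132. -279.] z -0.001
scene [222. 170.] 51 own [ -69. -258.] z 0.033
scene [213. 175.] 54 own [ -24. -259.] z 0.033
scene [266. 228.] 33 own [64. 82.] z 0.065
```

Call:
apply_moves(motion=[[[0,0,4,0,0,0,24],[0,0,8,0,0,0,24],[0,0,11,0,0,0,24],[0,0,12,0,0,0,24],[0,0,12,0,0,0,24],[0,2,12,0,0,0,24],[0,6,12,0,0,0,24],[0,12,12,0,0,0,24],[0,19,12,0,0,0,24],[0,27,12,0,0,0,24]]])

```text
clock: 14.87
tool_pos: [0.6278, 0.1249, 0.0654]
tool_rot: [0.999, -0.043, 0.0, -0.0]
force: [-0.4, 0.5, -0.6]
opening: 0.0206
```

Call:
apply_moves(motion=[[[0,8,0,0,0,0,24],[0,16,0,0,0,0,24],[0,25,0,0,0,0,24],[0,34,0,0,0,0,24],[0,43,0,0,0,0,24],[0,52,0,0,0,0,24],[0,61,0,0,0,0,24],[0,70,0,0,0,0,24],[0,79,0,0,0,0,24],[0,88,0,0,0,0,24]]])

```text
clock: 15.7
tool_pos: [0.6202, 0.0369, 0.0653]
tool_rot: [0.999, -0.043, 0.0, -0.0]
force: [0.0, 1.2, 0.3]
opening: 0.0205
```

```bash
python3 -c "
from h import *
go(55,-20,.064);I=bear()
cv2.imwrite('pics/s7.png',cv2.resize(I['color'][150:240,180:320,::-1],(784,504)))"
```

```text
tool own [56.7 14.8] 0.0653 need [-1.6 34.8  1.3] rz -0.0 tilt [ 0. -0. -1.] op 0.020540920782919487 F [0.  1.2 0.3] t 15.7
top [182. 137.] 389 own [131. 280.] z -0.001
top [350. 169.] 658 own [ 120. -279.] z -0.001
top [164. 212.] 673 own [-122.  280.] z -0.001
top [340. 209.] 67 own [ -22. -257.] z 0.031
top [338. 223.] 60 own [ -68. -259.] z 0.031
top [340. 246.] 469 own [-132. -280.] z -0.001
scene [222. 170.] 51 own [ -69. -259.] z 0.032
scene [213. 175.] 55 own [ -22. -257.] z 0.033
```

View pics/s7.png

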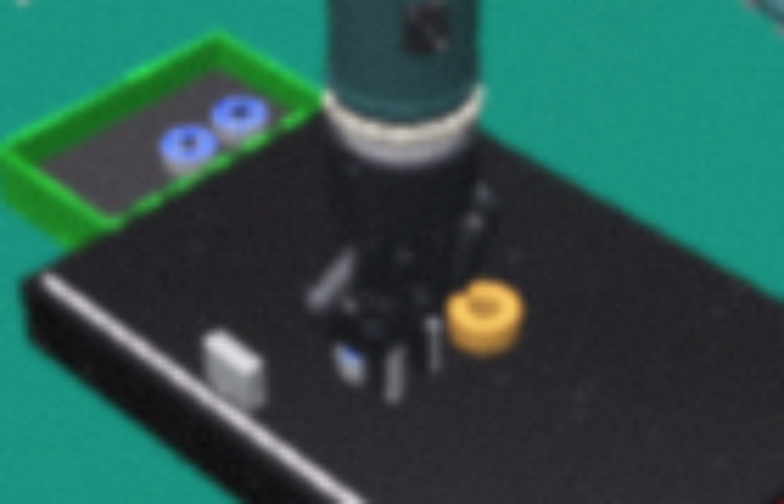

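C is between the tips as it passes the ring and the block with clearance. A and B lie flat in the tray. I'll carry on, steering a little towards -x.

Call:
apply_moves(motion=[[[0,9,0,0,0,0,24],[0,18,0,0,0,0,24],[0,27,0,0,0,0,24],[0,36,0,0,0,0,24],[-1,45,0,0,0,0,24],[-2,54,0,0,0,0,24],[-3,63,0,0,0,0,24],[-5,72,0,0,0,0,24],[-6,81,0,0,0,0,24],[-8,90,0,0,0,0,24]]])

```text
clock: 16.63
tool_pos: [0.6044, -0.0521, 0.0653]
tool_rot: [0.999, -0.043, 0.0, -0.0]
force: [0.5, -0.5, 0.4]
opening: 0.0205
```

Call:
apply_moves(motion=[[[-1,9,0,0,0,0,24],[-3,18,0,0,0,0,24],[-4,27,0,0,0,0,24],[-6,36,0,0,0,0,24],[-7,45,0,0,0,0,24],[-9,54,0,0,0,0,24],[-10,63,0,0,0,0,24],[-12,72,0,0,0,0,24],[-13,81,0,0,0,0,24],[-14,90,0,0,0,0,24]]])

```text
clock: 17.47
tool_pos: [0.5827, -0.1405, 0.0653]
tool_rot: [0.999, -0.043, -0.0, -0.0]
force: [-0.9, 0.6, 0.4]
opening: 0.0205
```

```bash
python3 -c "
from h import *
go(35,-230,.064);bear()"
```

```text
tool own [  34.4 -165.2] 0.0653 need [ 0.6 64.8  1.3] rz -0.0 tilt [-0. -0. -1.] op 0.020465430320678112 F [-0.9  0.6  0.4] t 17.4667
top [181. 137.] 395 own [131. 281.] z -0.002
top [365. 172.] 116 own [ 115. -329.] z -0.001
top [345. 174.] 55 own [  99. -264.] z -0.001
top [164. 212.] 680 own [-122.  280.] z -0.001
top [352. 248.] 174 own [-131. -318.] z -0.001
scene [174. 189.] 19 own [ 106. -330.] z 0.001
scene [168. 194.] 25 own [ 134. -325.] z 0.001
scene [179. 197.] 44 own [ 118. -285.] z 0.001
scene [293. 281.] 13 own [117. 233.] z 0.001
scene [298. 284.] 14 own [115. 249.] z 0.0
scene [302. 290.] 14 own [122. 268.] z 0.001
scene [305. 295.] 13 own [128. 284.] z 0.001
```

Call:
apply_moves(motion=[[[0,9,0,0,0,0,24],[0,18,0,0,0,0,24],[0,27,0,0,0,0,24],[0,36,0,0,0,0,24],[0,45,0,0,0,0,24],[0,54,0,0,0,0,24],[0,61,0,0,0,0,24],[0,64,0,0,0,0,24],[0,64,0,0,0,0,24],[0,64,0,0,0,0,24]]])

```text
clock: 18.4
tool_pos: [0.5774, -0.2035, 0.0652]
tool_rot: [0.999, -0.043, -0.0, -0.0]
force: [-0.9, 0.1, -0.3]
opening: 0.0204
```

Call:
apply_moves(motion=[[[0,0,-25,0,0,0,24],[0,0,-60,0,0,0,24],[0,0,-95,0,0,0,24],[0,0,-130,0,0,0,24],[0,0,-150,0,0,0,24],[0,-40,-150,0,0,0,24],[0,-80,-150,0,0,0,24],[0,-120,-150,0,0,0,24],[0,-120,-150,0,0,0,24],[0,-120,-150,0,0,0,24]]])

```text
clock: 19.23
tool_pos: [0.5877, -0.0813, 0.2153]
tool_rot: [0.999, -0.04, -0.0, -0.0]
force: [-0.2, -0.5, 0.8]
opening: 0.0206
```

```bash
python3 -c "
from h import *
go(35,-110,.21);I=bear()
P=pts(I);o=own(P)
for c,n in(((-7,14),'ring'),((124,-48),'block')):
    m=(abs(o-np.array(c)).max(-1)<40)&(P[...,2]>.06)&(P[...,2]<.09);print(n,cv2.minAreaRect(o[m].astype(np.float32)),m.sum())
cv2.imwrite('pics/s8.png',cv2.resize(I['color'][140:260,150:330,::-1],(750,500)))"
```

```text
tool own [  34.3 -105.8] 0.2153 need [0.7 4.2 5.3] rz 0.2 tilt [-0. -0. -1.] op 0.02058537177615476 F [-0.2 -0.5  0.8] t 19.2333
top [182. 137.] 392 own [131. 280.] z -0.001
top [333. 165.] 61 own [ 122. -224.] z -0.001
top [358. 170.] 389 own [ 120. -305.] z -0.001
top [164. 212.] 672 own [-122.  280.] z -0.001
top [344. 210.] 20 own [ -24. -268.] z 0.032
top [340. 224.] 41 own [ -73. -265.] z 0.031
top [345. 247.] 365 own [-132. -295.] z -0.001
scene [222. 170.] 52 own [ -68. -259.] z 0.033
scene [213. 175.] 54 own [ -25. -258.] z 0.033
scene [201. 182.] 58 own [  34. -258.] z 0.033
scene [177. 195.] 67 own [ 113. -291.] z 0.001
scene [292. 284.] 19 own [127. 239.] z 0.001
scene [296. 288.] 13 own [132. 251.] z 0.002
ring ((-7.293038368225098, 14.45637321472168), (37.657447814941406, 38.57536697387695), 25.246511459350586) 91
block ((124.26885986328125, -47.57759094238281), (35.95256042480469, 14.749006271362305), 85.93458557128906) 82
```

View pics/s8.png

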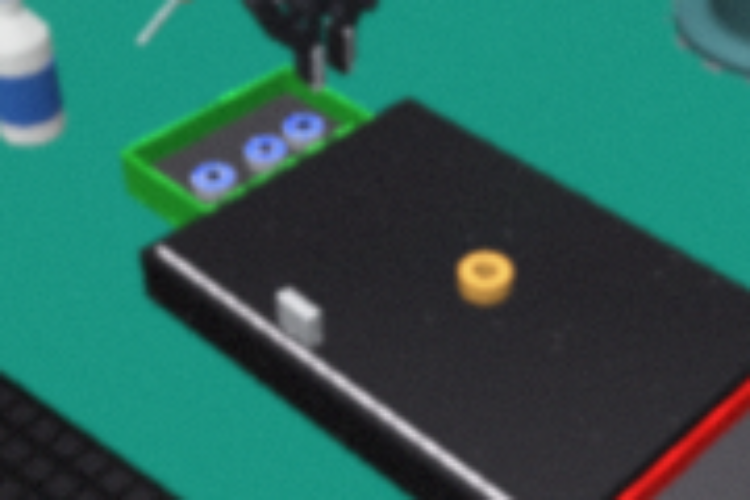

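All three bearings lie flat in the green tray, at crop pixels (302,128), (265,150) and (213,178). The ring and the block have not moved, and the gripper is clear.

```bash
python3 -c "
from h import *
env.close_job()"
```

```text
the job is handed in; nothing more can be done
```

I swept the three bearings one at a time between the partly open fingertips (about a 20 mm gap), across the granite and over its -y end into the green tray. I handed the job in at about 19 s of the 59 s allowed; no verdict was reported.

- **Bearings:** the last scene camera view showed all three flat in the tray, with their tops at 33 mm above the bench. They are about -52, -8 and +51 mm from the tray's centre line and about 14 mm from its centre towards the plate. The last top view showed only two of them because the arm hid the third. I didn't measure their speed, but the first two had not moved by more than 1–3 mm since an earlier look.
- **Ring and gauge block:** both measured within about 2 mm of where they started.
- **Other items:** I did not measure the cleaner, cup, screwdriver or gauge case again, but the arm did not come near them.
- **Forces:** the readings after each move stayed at or below about 2 N, and the gripper was clear of everything when I handed in.

No check failed or disagreed beyond the 2–3 mm difference between the two cameras.

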